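Fish the dropped spanner out of the baffled sump

TASK

The longer spanner has fallen into the engine sump and lies under its baffle plate, both ends caught beneath the plate. Take it by the shank, tilt it so that one end comes up first through the opening in the plate, and draw it out without dragging the sump about or disturbing the other things on the bench. Finish still holding the spanner in the gripper, motionless in the air over the sump, with all of it at least 5 cm above the sump's rim.

Things in the scene. Friction and masses are not known exactly. Their poses are not given: they have to be found in the camera images.
- sump: low cast-aluminium engine sump (oil pan), loose on the bench, open side up, 3.2 kg. Inside 325 long (its x) by 200 wide (y), walls 6; flange makes it 369 x 244 outside; rim (flange top) at z = 66. Origin: centre of the underside; x along its length, roughly to the robot's left; z up. Floor top at z = 6; three cross ribs 6 wide at x = -75, 5, 85, tops at z = 16. Flat baffle plate inside: see opening
- opening (a point): centre of the one opening in the dark steel baffle plate (4 thick, top at sump z = 60, underside 56) that otherwise roofs the whole inside. Opening 155 along sump x (-57.5 to 97.5) by 150 along y (-75 to 75); the plate roofs 105 of the inside length at the -x end, 65 at the +x end. This point: sump x 20, y 0, z 60; axes as the sump
- end_wall (a point): foot of the -x end wall's inner face, at mid width: sump x -162.5, y 0, z 6. With the spanner slid along until its jaw end is close to this wall, its ring end can be tilted up past the +x edge of the opening; there is not room enough at the other wall to bring the jaw end out first
- spanner: bright steel combination spanner, 230 long, 0.2 to 0.3 kg, flat on the sump's ribs (underside at sump z = 16), roughly along sump x (ring end to +x), ends hidden under the baffle. Shank 18 wide, 9 thick, 180 long, a dark panel 90 long centred on top; heads 12 thick, ring 32 across at +x, open jaw 38 across at -x; undersides flush. Origin: underside at mid length; x to the ring end, z up. Balances within 10 of mid length
- ring_end (a point): the outermost point of the ring head, 115 from the middle along the spanner's x, at mid thickness of the head (6 above the underside)
- jaw_end (a point): the outermost point of the open-jaw head, 115 from the middle along -x, 6 above the underside
- middle (a point): the spanner's mid length point, 6 above its underside
- oil_filter: loose bystander: blue oil filter with white band standing upright, 76 across, 92 high, origin centre of underside
- coil_spring: loose bystander: dark coil spring standing upright, 90 across, 100 high, origin centre of underside
- carton: loose bystander: yellow and blue carton, 150 x 110 x 65 high, origin centre of underside
- small_spanner: loose bystander: smaller combination spanner, 170 long, lying on the bench outside the sump; not the one wanted. Origin centre of underside
- bearing: loose bystander: steel bearing lying flat, 84 across, 44 bore, 22 high, origin centre of underside

How it is judged (in metres and radians):
On the way:
1. one end of the spanner is up through the opening while the other end is still under the baffle plate (((z of ring_end in the frame of sump above 0.072 m and z of jaw_end in the frame of sump below 0.052 m) or (z of jaw_end in the frame of sump above 0.072 m and z of ring_end in the frame of sump below 0.052 m))), for 0.1 s.
At the end, for the whole second after the job is handed in: The spanner is gripped in the fingers and still (under 30 mm/s), both its ends more than 45 mm above the sump's rim (111 mm above the bench), its middle within 250 mm of the sump's centre seen from above, touching the sump nowhere; the sump stands flat within 20 mm of where it was (height (world z) of each of ring_end, jaw_end above 0.111 m and horizontal distance between middle and sump below 0.25 m and contact force between the fingers and spanner above 2 N and contact force between spanner and sump below 0.3 N and linear speed of spanner below 0.03 m/s and angular speed of spanner below 0.2 rad/s and distance of sump from where it was at the start of the episode below 0.02 m and angle between sump's own z axis and vertical below 0.05 rad); the arm keeps its last pose, push and grip.
It fails at once if the sump is dragged or lifted more than 20 mm (distance of sump from where it was at the start of the episode above 0.02 m).
It fails at once if a bystander is moved more than 30 mm (distance of any of oil_filter, coil_spring, carton, small_spanner, bearing from where it was at the start of the episode above 0.03 m).
It also fails if it takes over 35 s, if anything falls off the work surface, if the arm or the gripper's body presses on something with over 40 N, if the wrist force passes 120 N, or if a joint passes its speed limit or range.

ROBOT

A 6-joint arm with a two-finger parallel gripper is mounted at the origin on the work surface. World frame = base frame: x ahead of the robot, y to its left, z up, the work surface at z = 0. Lengths are in m, angles in degrees, forces in N, time in s.
With the tool pointing down it reaches from about 0.35 to 0.875 m from the base axis. Payload 4.2 kg.
Tool frame: the origin (TCP) lies at the very end of the fingers, on their centre line; the grasp point (between the pads) lies 19 mm behind it; z points along the fingers, y is the line along which they close (so a half turn about z gives the same grasp; the last joint's range is limited). The gripper opens to 87 mm and grips with 3 to 60 N. Pads are 19 mm wide; open, the fingers measure 117 mm over their backs; the gripper's body (75 mm by 190 mm) begins 51 mm behind the grasp point.
Start: joints at [-59.267, 22.042, 0.453, 0, -68.411, -14.817], TCP at [0.171, -0.601, 0.195] pointing down, gripper open.
Joint ranges: [-179.83, 179.83], [-69.29, 118.12], [-61.27, 80.66], [-181.25, 117.63], [-171.15, -9.14], [-177.46, 177.46]. Speed limits (degrees/s): [159.86, 159.86, 180, 180, 180, 180].

INTERFACE

Orientations are given as a 3x3 rotation matrix whose columns are the frame's x, y, z axes.
In Python, from station import sense, cams, r gives the robot as it stands. The module is installed in compiled form; this text tells all that it offers.
- The arm moves only by the tool step_arm, never from a script. Its argument "targets" is text: rows parted by semicolons, each of 4 numbers parted by spaces: the shift along the tool's x, y, z in cm, then the turn about the tool's z in degrees. In form: x y z turn; .... A call has 1 to 12 rows; each row shifts and turns the commanded pose from where the row before left it, along the tool's axes as they then stand; what a row does not reach is not made up. A row lasts 1/12 s, in which the tool goes at most 41.7 mm and 7.16 degrees, less where a joint would pass 70% of its speed; a pose out of reach is approached as far as the arm can. A call with a gripper value outside its range is refused whole. "claw" is the finger opening in cm, from 0 to 8.7, set as the call begins (left out, the last holds). The fingers move at their own pace and stop on an object; the grip force is fixed at half the most. Time passes only in rows, so rows that do not move let the fingers close. It gives the time, the measured TCP pose, the force, the opening and the grip force at its end, in the units of the state.
- sense(): the state, without advancing time (a new reading comes with each control period).
- cams.capture(name): name is "scene" or "side" or "wrist"; returns a dict with "frame" (480x640x3 uint8, blue, green, red), "vertical_fov" (degrees; the focal length in pixels is half the picture's height over the tangent of half this angle, whatever the lens; pixels are square), "cx", "cy" (the principal point, pixels), "eye" and "rotation" of the camera in the world; the wrist camera has in their place "tool_from_camera" (4x4, takes a point from camera to tool coordinates, whose origin is the TCP and whose axes are the flange's). Camera axes: x right, y down, z forward; pixel columns grow to the right and rows downward; lengths in m; the calibration is good to about 2 mm. A picture is of the moment at which its call begins: read the wrist's pose just before it. There is no depth.
- r.finish_job(): hands the job in; it is judged then, once.
The state is a dict: "time_s": time; "joints": joint angles; "joint_velocities": joint speeds; "effort": joint torques, N m; "tcp_pos": TCP position; "ee_rot": TCP orientation; "wrist_force": force on the tool from outside, world axes, zero at the start; "moment": the same for the moment, N m; "gripper_width": opening from 0.0 (shut) to 1.0 (fully open); "gripper_force": force on a finger pad.
Only numpy, scipy, OpenCV 4.12 (cv2) and the standard library are available. Lean on these libraries where they do the work, as an engineer would, in place of code of your own. Each camera call takes 0.05 s, during which the arm holds its last target. There are 200 camera calls.

## Working session

There is one attempt and no reset: what is moved stays moved. The work goes in short steps, Python scripts to look and compute and a tool call to move; the robot and the scene stay as the last step left them, time stands still between calls to the robot, and variables do not carry over. Pictures are saved under pics/ and viewed, at most 10 in all, crops included, and the job is handed in when it is done.

Besides the shell and the picture viewer there is one more tool, called after "Call:" as a command line: name --argument value ..., lists and objects as JSON in quotes. step_arm: Moves the arm, as the interface text tells. Its arguments: {"type":"object","properties":{"targets":{"type":"string"},"claw":{"type":"number"}},"required":["targets"]}

```bash
mkdir -p pics
python3 - <<'E'
from station import sense,cams,r
import cv2,numpy as np
s=sense();print(s['time_s'],s['tcp_pos'],np.round(s['ee_rot'],3).tolist())
for n in("scene","side"):
    c=cams.capture(n);cv2.imwrite(f'pics/{n}0.png',c['frame']);print(n,c['vertical_fov'],c['cx'],c['cy'],c['eye'],np.round(c['rotation'],4).tolist())
c=cams.capture('wrist');print(c['vertical_fov'],c['cx'],c['cy'],np.round(c['tool_from_camera'],4).tolist())
E
```

```text
0.0 [ 0.17125347 -0.60038478  0.19366502] [[-0.962, -0.274, -0.001], [-0.274, 0.962, 0.002], [0.0, 0.002, -1.0]]
scene 53.536071930024704 312.051815087215 240.10181622732767 [ 1.19478167 -0.53499028  0.96905854] [[0.6859, 0.5315, -0.4971], [0.7277, -0.5002, 0.4693], [0.0007, -0.6836, -0.7298]]
side 50.02034585312839 316.4907293918648 250.88180751804674 [0.09680814 1.11963216 0.92895165] [[-0.9092, -0.2609, 0.3245], [-0.4158, 0.5285, -0.7401], [0.0216, -0.8079, -0.589]]
67.42467122260007 317.7331841572979 241.5857866704805 [[0.0001, -0.9667, -0.2559, 0.069], [1.0, 0.0, 0.0003, -0.0003], [-0.0003, -0.2559, 0.9667, -0.1907], [0.0, 0.0, 0.0, 1.0]]
```

View pics/scene0.png

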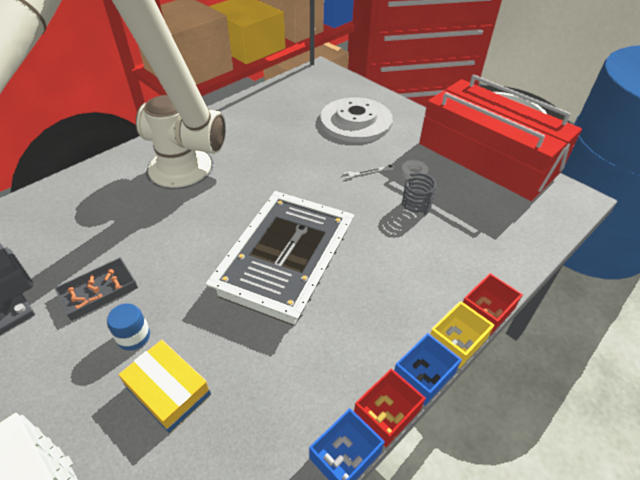

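View pics/side0.png

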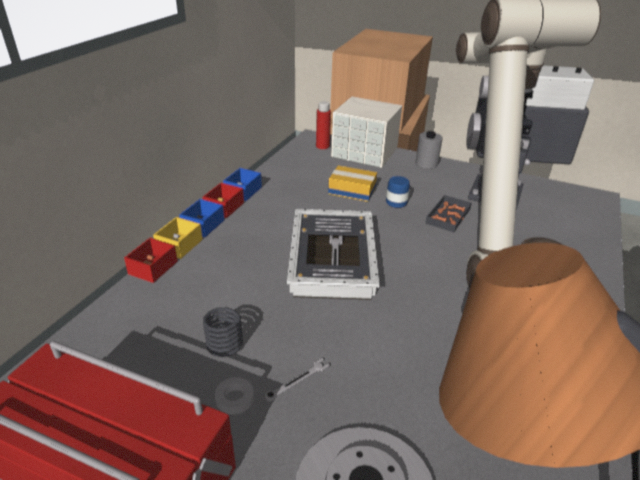

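Run:
```python
import cv2
a=cv2.imread('pics/scene0.png')[180:330,195:365];cv2.imwrite('pics/c0.png',cv2.resize(a,None,fx=4,fy=4,interpolation=cv2.INTER_CUBIC))
```

```text
(no output)
```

View pics/c0.png

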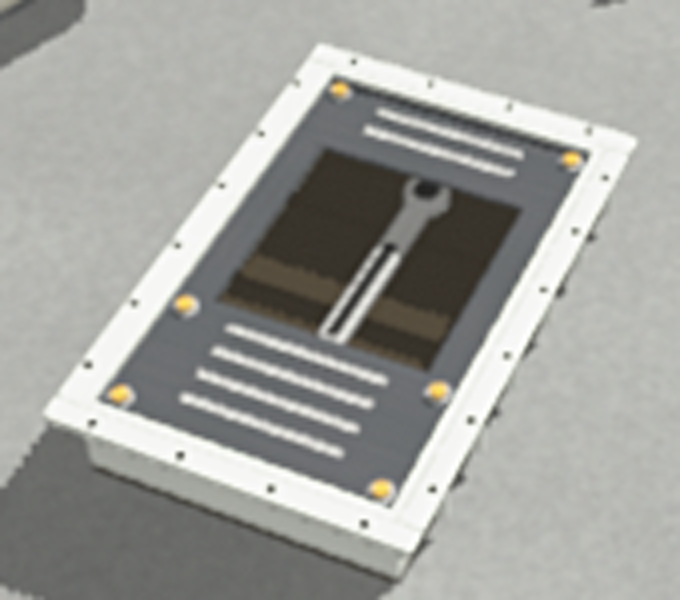

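The crop (4x, offset 195,180) shows the flange corners at about (320,43), (637,140), (408,552), (45,413). The opening corners are at (325,150), (522,207), (430,370), (218,300), and the spanner's ring is visible at (428,192).

```bash
cat > h.py <<'E'
import numpy as np
from station import sense,cams,r
def ray(c,uv,z,eye=None,R=None):
    f=240/np.tan(np.radians(c['vertical_fov']/2))
    eye=c['eye'] if eye is None else eye; R=c['rotation'] if R is None else R
    d=np.array(R)@[(uv[0]-c['cx'])/f,(uv[1]-c['cy'])/f,1]
    return np.array(eye)+d*(z-eye[2])/d[2]
def wristpose(c,s):
    T=np.array(c['tool_from_camera']);R=np.array(s['ee_rot']);return np.array(s['tcp_pos'])+R@T[:3,3],R@T[:3,:3]
def fit(model,meas):
    m=np.array(model,float);w=np.array(meas)[:,:2];mc=m.mean(0);wc=w.mean(0)
    a=(m-mc)@[1,1j];b=(w-wc)@[1,1j];t=np.angle(np.sum(np.conj(a)*b))
    R=np.array([[np.cos(t),-np.sin(t)],[np.sin(t),np.cos(t)]]);o=wc-R@mc
    return o,R,t,np.linalg.norm((R@m.T).T+o-w,axis=1)
E
python3 - <<'E'
from h import *
c=cams.capture('scene');P=lambda u,v,z:ray(c,(195+u/4-.375,180+v/4-.375),z)
L,W=.1845,.122
# image upper = +sump x; left upper = +y? (sump x->world y, sump y->world -x)
fl=[P(320,43,.066),P(637,140,.066),P(408,552,.066),P(45,413,.066)]
op=[P(325,150,.060),P(522,207,.06),P(430,370,.06),P(218,300,.06)]
print(np.round(fl,3),np.round(op,3))
mod=[(L,W),(L,-W),(-L,-W),(-L,W),(.0975,.075),(.0975,-.075),(-.0575,-.075),(-.0575,.075)]
o,R,t,e=fit(mod,fl+op);print(o,np.degrees(t),np.round(e,4))
for n,u,v,z in[('ringc',428,190,.028),('pan1',392,248,.025),('pan0',335,335,.025)]:
    p=P(u,v,z);print(n,p,R.T@(p[:2]-o))
E
```

```text
[[ 0.363  0.102  0.066]
 [ 0.589  0.195  0.066]
 [ 0.73  -0.144  0.066]
 [ 0.507 -0.236  0.066]] [[ 0.445  0.036  0.06 ]
 [ 0.576  0.097  0.06 ]
 [ 0.637 -0.042  0.06 ]
 [ 0.503 -0.102  0.06 ]]
[ 0.54769028 -0.02109274] 112.93723569901768 [0.0008 0.0019 0.0018 0.0024 0.0051 0.0028 0.0029 0.0022]
ringc [0.49794192 0.08285785 0.028     ] [0.11511951 0.00530299]
pan1 [0.51978333 0.02976441 0.025     ] [0.05771196 0.00588024]
pan0 [ 0.55207697 -0.04861033  0.025     ] [-0.02705143  0.00668438]
```

The sump fits at (0.548, -0.021), yaw 112.9°, with about 2–5 mm residuals. The spanner's middle is near sump (0.014, 0.006). The grip goes on the ring side, at sump x of about 0.054, between the ribs. First I'll hover there.

Call:
step_arm --targets "-2.5 2.5 0 0;-2.5 2.5 0 0;-2.5 2.5 0 0;-2.5 2.5 0 0;-2.5 2.5 0 0;-2.5 2.5 0 0;-2.5 2.5 0 0;-2.5 2.5 0 0;-2.5 2.5 0 0;-2.5 2.5 0 0;-2.5 2.5 0 0;-2.5 2.5 0 0" --claw 4.5

```text
time_s: 1.2
tcp_pos: [0.378, -0.2286, 0.1949]
ee_rot: [[-0.962, -0.274, 0.0], [-0.274, 0.962, -0.0], [-0.0, -0.0, -1.0]]
wrist_force: [-0.1, -0.3, -0.0]
gripper_width: 0.519
gripper_force: 0.0
```

Call:
step_arm --targets "-2.5 2.5 0 0;-2.5 2.5 0 0;-2.5 2.5 0 0;-2.5 2.5 0 0;-2.5 2.5 0 0;-2.5 2.5 0 0;-2.5 2.5 0 0;-2.5 2.5 0 0;-0.9 0.7 0 0"

```text
time_s: 1.95
tcp_pos: [0.5238, 0.0296, 0.1945]
ee_rot: [[-0.961, -0.277, 0.001], [-0.277, 0.961, 0.0], [-0.001, 0.0, -1.0]]
wrist_force: [-0.9, 0.4, -0.2]
gripper_width: 0.517
gripper_force: 0.0
```

Call:
step_arm --targets "0 0 0 7;0 0 0 7;0 0 0 7;0 0 0 7;0 0 0 7;0 0 0 7;0 0 0 7;0 0 0 7;0 0 0 7;0 0 0 7;0 0 0 7;0 0 0 7"

```text
time_s: 2.95
tcp_pos: [0.5228, 0.022, 0.1945]
ee_rot: [[-0.378, 0.926, -0.003], [0.926, 0.378, 0.007], [0.007, -0.0, -1.0]]
wrist_force: [1.4, 1.4, -1.6]
gripper_width: 0.516
gripper_force: 0.0
```

Run:
```python
from h import *
import cv2,pickle
s=sense();c=cams.capture('wrist');pickle.dump((s,c),open('w1.pkl','wb'))
cv2.imwrite('pics/w1.png',c['frame']);print(s['time_s'],s['tcp_pos'],np.round(s['ee_rot'],3).tolist(),s['joints'])
```

```text
2.95 [0.5227902  0.02197256 0.19454055] [[-0.378, 0.926, -0.003], [0.926, 0.378, 0.007], [0.007, -0.0, -1.0]] [  19.9038724    12.22445287  -13.44508375   -0.47045002  -64.36110046
 -177.47546512]
```

View pics/w1.png

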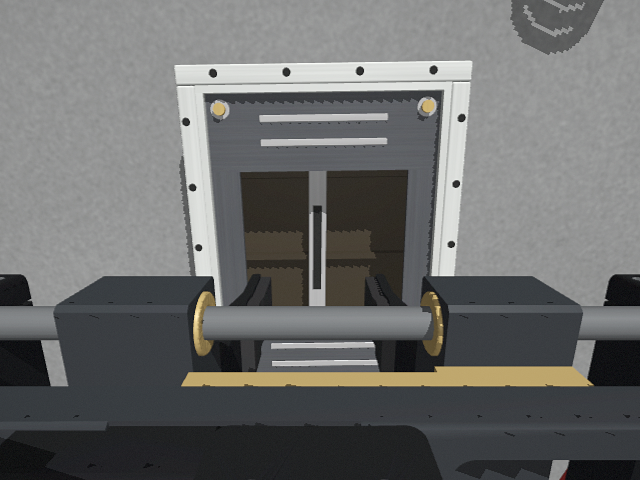

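The wrist picture shows the opening's +x edge from (240,171) to (409,170), and the shank centred at u≈318. Its dark panel runs from v=206 to v=289. Joint 6 is at its limit, so I'll make the half turn back to the equivalent grasp and measure from this picture.

Call:
step_arm --targets "0 0 0 -5;0 0 0 -7;0 0 0 -7;0 0 0 -7;0 0 0 -7;0 0 0 -7;0 0 0 -7;0 0 0 -7;0 0 0 -7;0 0 0 -7;0 0 0 -7;0 0 0 -7"

```text
time_s: 4.0
tcp_pos: [0.5231, 0.0216, 0.1946]
ee_rot: [[-0.968, -0.252, -0.003], [-0.252, 0.968, 0.006], [0.001, 0.007, -1.0]]
wrist_force: [0.6, 0.4, 0.7]
gripper_width: 0.517
gripper_force: 0.0
```

Call:
step_arm --targets "0 0 0 -7;0 0 0 -7;0 0 0 -7;0 0 0 -7;0 0 0 -7;0 0 0 -7;0 0 0 -7;0 0 0 -7;0 0 0 -7;0 0 0 -7;0 0 0 -7;0 0 0 -7"

```text
time_s: 5.0
tcp_pos: [0.523, 0.0216, 0.1946]
ee_rot: [[0.15, -0.989, -0.003], [-0.989, -0.15, 0.006], [-0.007, 0.002, -1.0]]
wrist_force: [-0.3, 0.4, -0.1]
gripper_width: 0.518
gripper_force: 0.0
```

Call:
step_arm --targets "0 0 0 -7;0 0 0 -7;0 0 0 0;0 0 0 0"

```text
time_s: 5.33
tcp_pos: [0.5232, 0.0217, 0.1946]
ee_rot: [[0.376, -0.927, -0.003], [-0.927, -0.376, 0.006], [-0.007, -0.0, -1.0]]
wrist_force: [0.2, 0.0, -0.8]
gripper_width: 0.514
gripper_force: 0.0
```

Run:
```python
from h import *
import cv2,pickle
s,c=pickle.load(open('w1.pkl','rb'));e,R=wristpose(c,s)
q=lambda u,v,z:ray(c,(u,v),z,e,R)
M=[(.1845,.122),(.1845,-.122),(.0975,.075),(.0975,-.075)]
W=[q(176,66,.066),q(471,62,.066),q(240,171,.06),q(409,170,.06)]
o,S,t,er=fit(M,W);print(o,np.degrees(t),np.round(er,4))
a=q(318,206,.025);b=q(318,289,.025);print(a,b,np.linalg.norm(a-b),np.degrees(np.arctan2(*(a-b)[[1,0]])))
for p in(a,b):print(S.T@(p[:2]-o))
s=sense();c=cams.capture('wrist');pickle.dump((s,c),open('w2.pkl','wb'))
cv2.imwrite('pics/w2.png',c['frame']);print(s['time_s'],s['tcp_pos'],np.round(s['ee_rot'],3).tolist(),s['joints'])
```

```text
[ 0.54807377 -0.02009088] 112.88925279831538 [0.0018 0.0022 0.0011 0.0005]
[0.51886116 0.03386299 0.025     ] [ 0.55276894 -0.04905756  0.025     ] 0.08958546410690749 112.24057971915127
[0.06106773 0.00592694]
[-0.02851199  0.00694116]
5.3333 [0.52316526 0.02171524 0.19463975] [[0.376, -0.927, -0.003], [-0.927, -0.376, 0.006], [-0.007, -0.0, -1.0]] [ 19.87724184  12.24332431 -13.41501059  -0.44442403 -64.35695072
   2.41506031]
```

View pics/w2.png

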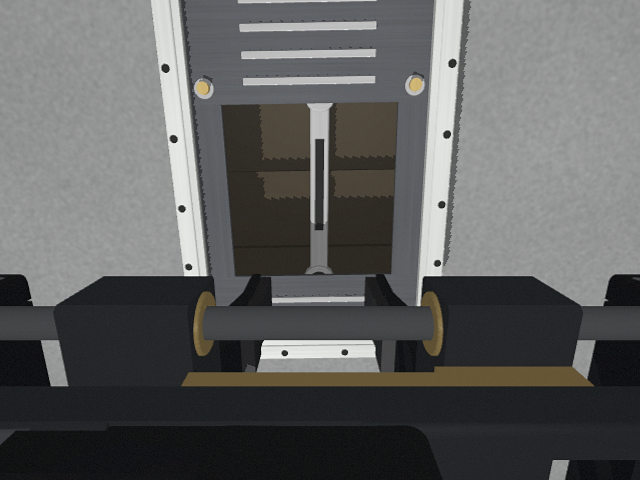

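The picture and the numbers agree: the panel measures 89.6 mm, and the spanner is aligned within 0.2° of the tool. Now I'll descend.

Call:
step_arm --targets "-0.6 0 2 0;0 0 2 0;0 0 2 0;0 0 2 0;0 0 2 0;0 0 2 0;0 0 2 0;0 0 1.5 0;0 0 1 0;0 0 0.8 0;0 0 0.6 0;0 0 0 0"

```text
time_s: 6.38
tcp_pos: [0.5203, 0.0285, 0.015]
ee_rot: [[0.379, -0.926, -0.004], [-0.925, -0.379, 0.006], [-0.007, 0.001, -1.0]]
wrist_force: [-0.7, -1.3, -0.8]
gripper_width: 0.515
gripper_force: 0.0
```

Call:
step_arm --targets "0 0 0.2 0;0 0 0.2 0;0 0 0 0"

```text
time_s: 6.63
tcp_pos: [0.5209, 0.0288, 0.0121]
ee_rot: [[0.379, -0.925, -0.001], [-0.925, -0.379, 0.007], [-0.007, -0.001, -1.0]]
wrist_force: [-0.6, -0.7, 0.2]
gripper_width: 0.515
gripper_force: 0.0
```

Call:
step_arm --targets "0 0 0.2 0;0 0 0 0;0 0 0 0;0 0 0 0;0 0 0 0;0 0 0 0" --claw 0.5

```text
time_s: 7.13
tcp_pos: [0.5207, 0.0287, 0.0098]
ee_rot: [[0.379, -0.925, -0.002], [-0.925, -0.379, 0.007], [-0.007, -0.0, -1.0]]
wrist_force: [-0.5, -0.5, -0.8]
gripper_width: 0.147
gripper_force: 0.0
```

Call:
step_arm --targets "0 0 0 0;0 0 0 0;0 0 0 0;0 0 0 0"

```text
time_s: 7.47
tcp_pos: [0.5206, 0.0287, 0.0097]
ee_rot: [[0.379, -0.925, -0.002], [-0.925, -0.379, 0.007], [-0.007, -0.0, -1.0]]
wrist_force: [0.5, -1.2, -0.3]
gripper_width: 0.057
gripper_force: 0.0
```

The fingers shut past the shank's width, so I'll look.

Run:
```python
from h import *
import cv2
c=cams.capture('wrist');d=cams.capture('scene')
cv2.imwrite('pics/w3.png',np.hstack([cv2.resize(c['frame'][60:360,160:480],(427,400)),cv2.resize(d['frame'][180:305,220:340],(373,400),interpolation=cv2.INTER_CUBIC)]))
print(sense()['gripper_width'])
```

```text
0.05709301013138216
```

View pics/w3.png

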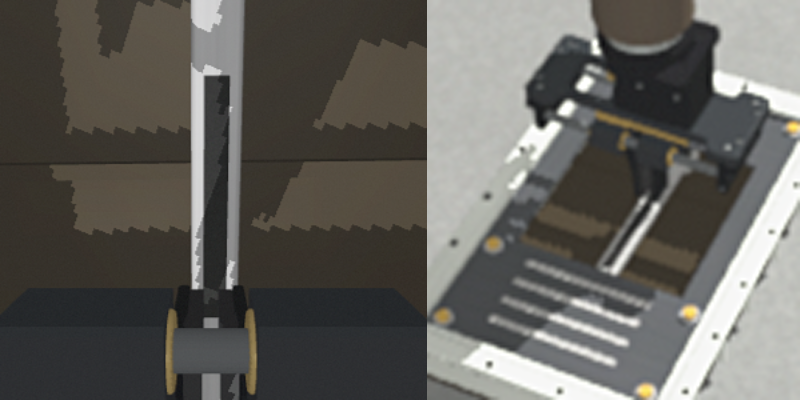

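Call:
step_arm --targets "0 0 -0.4 0;0 0 -0.4 0;0 0 -0.4 0;0 0 0 0"

```text
time_s: 7.9
tcp_pos: [0.5216, 0.0289, 0.0229]
ee_rot: [[0.38, -0.925, -0.0], [-0.925, -0.38, 0.007], [-0.007, -0.003, -1.0]]
wrist_force: [-0.0, -0.3, 0.8]
gripper_width: 0.063
gripper_force: 0.0
```

Run:
```python
from h import *
import cv2
s=sense();print(s['gripper_width'],s['gripper_force'],s['wrist_force'])
c=cams.capture('wrist');d=cams.capture('scene')
cv2.imwrite('pics/w4raw.png',c['frame'])
f=lambda a:cv2.resize(a[200:350,268:368],(400,600),interpolation=cv2.INTER_CUBIC)
cv2.imwrite('pics/w4.png',np.hstack([f(c['frame']),f(cv2.imread('pics/w2.png'))]))
```

```text
0.06321498429313116 0.0 [-0.00319167 -0.30665192  0.82684764]
```

View pics/w4.png

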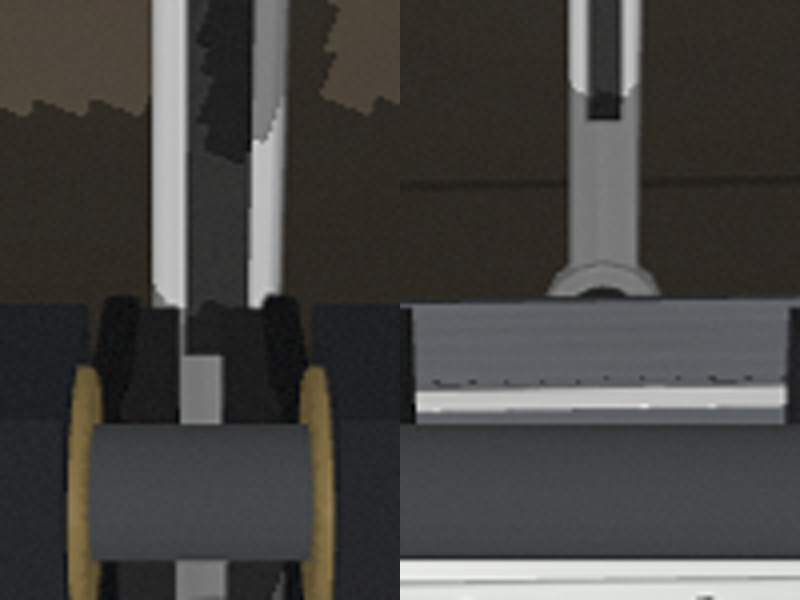

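The pads closed above the shank: a 5 mm gap is visible between them with the shank beneath. The real tips therefore sit higher than the reported TCP suggests. I'll find the offset by touching the shank top gently with the closed fingers.

Call:
step_arm --targets "0 0 0.5 0;0 0 0.5 0;0 0 0.2 0;0 0 0.2 0;0 0 0 0"

```text
time_s: 8.42
tcp_pos: [0.5202, 0.0286, 0.0069]
ee_rot: [[0.379, -0.925, -0.004], [-0.925, -0.379, 0.006], [-0.007, 0.001, -1.0]]
wrist_force: [0.4, 0.0, 1.0]
gripper_width: 0.06
gripper_force: 0.0
```

Call:
step_arm --targets "0 0 0.2 0;0 0 0 0"

```text
time_s: 8.58
tcp_pos: [0.5205, 0.0287, 0.0054]
ee_rot: [[0.379, -0.925, -0.003], [-0.925, -0.379, 0.006], [-0.007, 0.0, -1.0]]
wrist_force: [0.6, 0.1, -0.4]
gripper_width: 0.056
gripper_force: 0.0
```

Call:
step_arm --targets "0 0 0.2 0;0 0 0 0"

```text
time_s: 8.75
tcp_pos: [0.5205, 0.0287, 0.0035]
ee_rot: [[0.379, -0.925, -0.003], [-0.925, -0.379, 0.007], [-0.007, 0.0, -1.0]]
wrist_force: [-0.2, 0.3, 0.2]
gripper_width: 0.057
gripper_force: 0.0
```

Call:
step_arm --targets "0 0 0.2 0;0 0 0 0"

```text
time_s: 8.92
tcp_pos: [0.5205, 0.0287, 0.0015]
ee_rot: [[0.379, -0.925, -0.003], [-0.925, -0.379, 0.007], [-0.007, 0.0, -1.0]]
wrist_force: [-0.3, 0.3, 0.1]
gripper_width: 0.056
gripper_force: 0.0
```

Call:
step_arm --targets "0 0 0.2 0;0 0 0 0"

```text
time_s: 9.08
tcp_pos: [0.5204, 0.0287, -0.0005]
ee_rot: [[0.379, -0.925, -0.003], [-0.925, -0.379, 0.006], [-0.007, 0.0, -1.0]]
wrist_force: [-0.6, 0.1, -0.5]
gripper_width: 0.06
gripper_force: 0.0
```

Call:
step_arm --targets "0 0 0.2 0;0 0 0 0"

```text
time_s: 9.25
tcp_pos: [0.5208, 0.0289, -0.0022]
ee_rot: [[0.38, -0.925, -0.002], [-0.925, -0.38, 0.007], [-0.007, -0.001, -1.0]]
wrist_force: [0.5, 0.1, -0.2]
gripper_width: 0.056
gripper_force: 0.0
```

Call:
step_arm --targets "0 0 0.2 0;0 0 0 0"

```text
time_s: 9.42
tcp_pos: [0.5209, 0.0289, -0.0025]
ee_rot: [[0.38, -0.925, -0.002], [-0.925, -0.38, 0.006], [-0.006, -0.0, -1.0]]
wrist_force: [-4.3, 0.2, 14.7]
gripper_width: 0.06
gripper_force: 6.7
```

Call:
step_arm --targets "0 0 0.2 0;0 0 0 0"

```text
time_s: 9.58
tcp_pos: [0.521, 0.0289, -0.0026]
ee_rot: [[0.381, -0.925, -0.002], [-0.924, -0.381, 0.006], [-0.006, -0.001, -1.0]]
wrist_force: [-7.5, 0.6, 26.3]
gripper_width: 0.059
gripper_force: 13.1
```

Run:
```python
from h import *
import cv2
s=sense();print(s['tcp_pos'],s['gripper_force'],s['wrist_force'])
c=cams.capture('wrist');d=cams.capture('side')
f=lambda a,r,q:cv2.resize(a,(400,600),interpolation=cv2.INTER_CUBIC)
cv2.imwrite('pics/w5.png',np.hstack([f(c['frame'][200:350,268:368],0,0),f(d['frame'][200:305,300:370],0,0)]))
```

```text
[ 0.52096049  0.02886722 -0.00259481] 13.09141181409359 [-7.47307005  0.55850865 26.34766266]
```

View pics/w5.png

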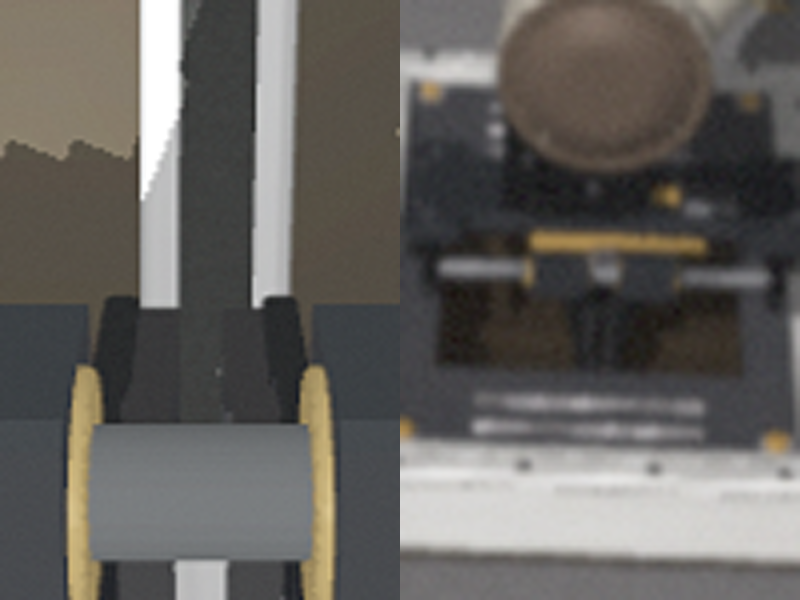

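Contact came at a TCP reading of -0.0023, with the pad force equal to the wrist force. The shank top is at 0.025, so the real fingertips sit about 27 mm above the reported TCP. I'll reopen and go down in small guarded steps to a reading of about -0.016.

Call:
step_arm --targets "0 0 -0.4 0;0 0 -0.4 0;0 0 0 0;0 0 0 0;0 0 0 0;0 0 0 0" --claw 4.5

```text
time_s: 10.18
tcp_pos: [0.5203, 0.0286, 0.0012]
ee_rot: [[0.379, -0.925, -0.003], [-0.925, -0.379, 0.006], [-0.007, 0.001, -1.0]]
wrist_force: [-0.0, -0.2, -0.4]
gripper_width: 0.422
gripper_force: 0.0
```

Call:
step_arm --targets "0 0 0.3 0;0 0 0.3 0;0 0 0.2 0;0 0 0 0"

```text
time_s: 10.52
tcp_pos: [0.52, 0.0286, -0.0071]
ee_rot: [[0.379, -0.925, -0.004], [-0.925, -0.379, 0.006], [-0.007, 0.001, -1.0]]
wrist_force: [-0.3, 0.4, 0.3]
gripper_width: 0.511
gripper_force: 0.0
```

Call:
step_arm --targets "0 0 0.2 0;0 0 0.1 0;0 0 0 0"

```text
time_s: 10.77
tcp_pos: [0.5205, 0.0288, -0.0095]
ee_rot: [[0.379, -0.925, -0.003], [-0.925, -0.379, 0.006], [-0.007, 0.0, -1.0]]
wrist_force: [-0.4, -0.5, -0.7]
gripper_width: 0.52
gripper_force: 0.0
```

Call:
step_arm --targets "0 0 0.2 0;0 0 0.1 0;0 0 0 0"

```text
time_s: 11.02
tcp_pos: [0.5204, 0.0288, -0.0125]
ee_rot: [[0.379, -0.925, -0.003], [-0.925, -0.379, 0.007], [-0.007, 0.0, -1.0]]
wrist_force: [-0.5, -0.4, -0.1]
gripper_width: 0.515
gripper_force: 0.0
```

Call:
step_arm --targets "0 0 0.2 0;0 0 0.1 0;0 0 0 0"

```text
time_s: 11.27
tcp_pos: [0.5204, 0.0289, -0.0155]
ee_rot: [[0.379, -0.925, -0.003], [-0.925, -0.379, 0.006], [-0.007, 0.0, -1.0]]
wrist_force: [-0.8, -0.1, 0.4]
gripper_width: 0.52
gripper_force: 0.0
```

Call:
step_arm --targets "0 0 0 0;0 0 0 0;0 0 0 0;0 0 0 0;0 0 0 0;0 0 0 0;0 0 0 0" --claw 0.5

```text
time_s: 11.85
tcp_pos: [0.5202, 0.0287, -0.0152]
ee_rot: [[0.379, -0.925, -0.003], [-0.925, -0.379, 0.006], [-0.007, 0.0, -1.0]]
wrist_force: [-1.5, 0.0, 1.5]
gripper_width: 0.201
gripper_force: 30.0
```

The shank is gripped at 17.5 mm opening and 30 N. I'll lift 12 mm over the ribs, then slide toward the -x wall.

Call:
step_arm --targets "0 0 -0.3 0;0 0 -0.3 0;0 0 -0.3 0;0 0 -0.3 0;0 0 0 0"

```text
time_s: 12.27
tcp_pos: [0.5212, 0.029, -0.0025]
ee_rot: [[0.38, -0.925, -0.001], [-0.925, -0.38, 0.007], [-0.007, -0.002, -1.0]]
wrist_force: [-0.3, -0.1, -2.6]
gripper_width: 0.203
gripper_force: 30.0
```

Call:
step_arm --targets "0.6 0 0 0;0.7 0 0 0;0.7 0 0 0;0.7 0 0 0;0.7 0 0 0;0.7 0 0 0;0.6 0 0 0;0.4 0 0 0;0 0 0 0"

```text
time_s: 13.02
tcp_pos: [0.5403, -0.0192, -0.0037]
ee_rot: [[0.378, -0.926, -0.002], [-0.926, -0.378, 0.007], [-0.007, -0.0, -1.0]]
wrist_force: [0.5, 0.5, -2.5]
gripper_width: 0.203
gripper_force: 30.0
```

It carries the 2.6 N weight and has slid 52 mm. Now I'll lift against the -x plate edge to tilt the ring end up.

Call:
step_arm --targets "0 0 -0.5 0;0 0 -0.5 0;0 0 -0.5 0;0 0 -0.3 0;0 0 0 0"

```text
time_s: 13.43
tcp_pos: [0.5403, -0.0181, 0.0153]
ee_rot: [[0.38, -0.925, -0.001], [-0.925, -0.38, 0.007], [-0.007, -0.002, -1.0]]
wrist_force: [0.2, -0.6, -3.2]
gripper_width: 0.202
gripper_force: 30.0
```

Call:
step_arm --targets "0 0 -0.4 0;0 0 -0.4 0;0 0 0 0"

```text
time_s: 13.68
tcp_pos: [0.5396, -0.0185, 0.0228]
ee_rot: [[0.379, -0.925, -0.003], [-0.925, -0.379, 0.007], [-0.007, 0.0, -1.0]]
wrist_force: [-1.3, 0.7, -3.3]
gripper_width: 0.203
gripper_force: 30.0
```

Call:
step_arm --targets "0 0 -0.4 0;0 0 -0.3 0;0 0 0 0"

```text
time_s: 13.93
tcp_pos: [0.5399, -0.0188, 0.0298]
ee_rot: [[0.379, -0.925, -0.003], [-0.925, -0.379, 0.006], [-0.007, -0.0, -1.0]]
wrist_force: [0.2, -1.1, -4.4]
gripper_width: 0.206
gripper_force: 30.0
```

Call:
step_arm --targets "0 0 -0.3 0;0 0 -0.3 0;0 0 0 0;0 0 0 0"

```text
time_s: 14.27
tcp_pos: [0.5399, -0.0187, 0.0356]
ee_rot: [[0.379, -0.925, -0.002], [-0.925, -0.379, 0.007], [-0.007, -0.0, -1.0]]
wrist_force: [-1.3, -0.4, -4.8]
gripper_width: 0.2
gripper_force: 30.0
```

Run:
```python
from h import *
import cv2
c=cams.capture('scene');d=cams.capture('side')
f=lambda a:cv2.resize(a,(400,600),interpolation=cv2.INTER_CUBIC)
cv2.imwrite('pics/t1.png',np.hstack([f(c['frame'][175:325,220:320]),f(d['frame'][200:305,300:370])]))
```

View pics/t1.png

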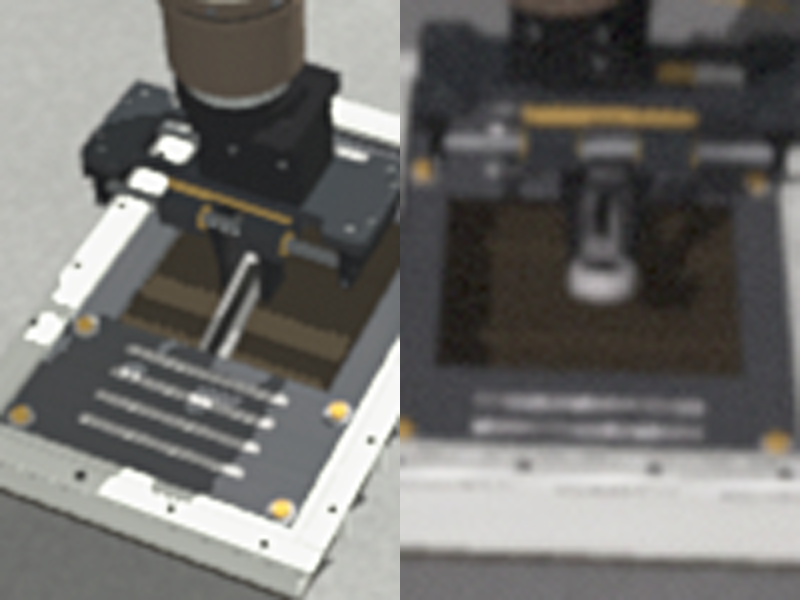

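The side view shows the ring now inside the opening at crop (602,290), i.e. side pixel (335.4, 250.7). I'll compute its height.

Run:
```python
from h import *
c=cams.capture('side');s=sense();o=np.array([.548,-.0205]);t=np.radians(112.9)
S=np.array([[np.cos(t),-np.sin(t)],[np.sin(t),np.cos(t)]])
print('grip sump',S.T@(s['tcp_pos'][:2]-o))
for v in(248,250.7,252.5):
    for z in np.arange(.05,.12,.01):
        p=ray(c,(335.4,v),z);print(v,round(z,3),np.round(S.T@(p[:2]-o),3))
```

```text
grip sump [0.00486988 0.00663189]
248 0.05 [0.002 0.01 ]
248 0.06 [0.016 0.01 ]
248 0.07 [0.03 0.01]
248 0.08 [0.044 0.009]
248 0.09 [0.058 0.009]
248 0.1 [0.072 0.008]
248 0.11 [0.086 0.008]
250.7 0.05 [0.016 0.01 ]
250.7 0.06 [0.03 0.01]
250.7 0.07 [0.043 0.01 ]
250.7 0.08 [0.057 0.009]
250.7 0.09 [0.071 0.009]
250.7 0.1 [0.085 0.008]
250.7 0.11 [0.098 0.008]
252.5 0.05 [0.025 0.01 ]
252.5 0.06 [0.038 0.01 ]
252.5 0.07 [0.052 0.01 ]
252.5 0.08 [0.066 0.009]
252.5 0.09 [0.079 0.009]
252.5 0.1 [0.093 0.008]
252.5 0.11 [0.107 0.008]
```

The ring tip is at about 0.09 m and the jaw is still below the plate. Now I'll draw it out along its own axis.

Call:
step_arm --targets "-0.5 0 -0.1 0;-0.9 0 -0.2 0;-0.9 0 -0.2 0;-0.9 0 -0.2 0;-0.9 0 -0.2 0;-0.5 0 -0.1 0;0 0 0 0"

```text
time_s: 15.0
tcp_pos: [0.5225, 0.0252, 0.0463]
ee_rot: [[0.381, -0.924, -0.001], [-0.924, -0.381, 0.007], [-0.007, -0.001, -1.0]]
wrist_force: [-0.6, 0.5, -1.9]
gripper_width: 0.201
gripper_force: 30.0
```

Call:
step_arm --targets "-0.5 0 -0.1 0;-0.9 0 -0.2 0;-0.9 0 -0.2 0;-0.9 0 -0.2 0;-0.9 0 -0.2 0;-0.9 0 -0.2 0;-0.6 0 -0.1 0;0 0 0 0"

```text
time_s: 15.67
tcp_pos: [0.5012, 0.0768, 0.0586]
ee_rot: [[0.381, -0.925, -0.002], [-0.925, -0.381, 0.007], [-0.007, -0.001, -1.0]]
wrist_force: [-0.1, 0.2, -2.3]
gripper_width: 0.2
gripper_force: 30.0
```

Call:
step_arm --targets "0 0 -0.3 0;0 0 -0.4 0;0 0 -0.4 0;0 0 0 0"

```text
time_s: 16.0
tcp_pos: [0.5023, 0.0755, 0.0701]
ee_rot: [[0.379, -0.925, -0.0], [-0.925, -0.379, 0.007], [-0.007, -0.002, -1.0]]
wrist_force: [0.0, -0.1, -1.9]
gripper_width: 0.204
gripper_force: 30.0
```

It hangs free at its bare weight with the jaw past the edge, so I'll lift clear and look.

Call:
step_arm --targets "0 0 -0.6 0;0 0 -1.2 0;0 0 -1.5 0;0 0 -1.5 0;0 0 -1.5 0;0 0 -1.5 0;0 0 -1.5 0;0 0 -1.5 0;0 0 -1.2 0;0 0 -0.6 0;0 0 0 0;0 0 0 0"

```text
time_s: 17.0
tcp_pos: [0.5014, 0.0746, 0.1949]
ee_rot: [[0.379, -0.925, -0.003], [-0.925, -0.379, 0.007], [-0.007, -0.0, -1.0]]
wrist_force: [0.2, 0.4, -2.5]
gripper_width: 0.204
gripper_force: 30.0
```

Call:
step_arm --targets "0 0 0 0;0 0 0 0;0 0 0 0;0 0 0 0;0 0 0 0;0 0 0 0"

```text
time_s: 17.5
tcp_pos: [0.5017, 0.0747, 0.1949]
ee_rot: [[0.379, -0.925, -0.003], [-0.925, -0.379, 0.006], [-0.007, 0.0, -1.0]]
wrist_force: [-0.1, 0.0, -2.0]
gripper_width: 0.205
gripper_force: 30.0
```

Run:
```python
from h import *
import cv2
c=cams.capture('scene');d=cams.capture('side')
cv2.imwrite('pics/t2.png',np.hstack([cv2.resize(c['frame'][120:330,180:390],(400,400)),cv2.resize(d['frame'][130:330,240:440],(400,400))]))
s=sense();print(s['wrist_force'],s['gripper_force'],s['joint_velocities'])
```

```text
[-0.44409014 -0.25606027 -2.3166834 ] 29.999365210533142 [-0.06912312 -0.13702592  0.0508445  -0.03286047 -0.09705736 -0.03608353]
```

View pics/t2.png

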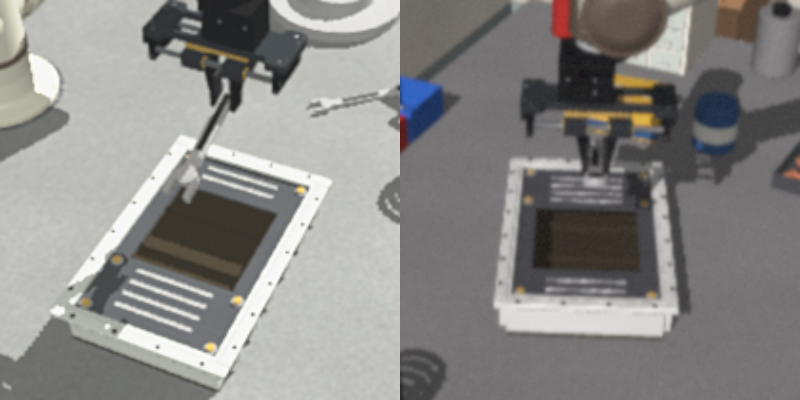

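The spanner is out, held tilted above the sump, and the sump hasn't moved. I'll lift 4 cm more for margin, settle, and hand in.

Call:
step_arm --targets "0 0 -0.5 0;0 0 -1 0;0 0 -1 0;0 0 -1 0;0 0 -0.5 0;0 0 0 0;0 0 0 0;0 0 0 0;0 0 0 0;0 0 0 0;0 0 0 0;0 0 0 0"

```text
time_s: 18.6
tcp_pos: [0.5017, 0.0744, 0.2348]
ee_rot: [[0.379, -0.925, -0.003], [-0.925, -0.379, 0.006], [-0.007, 0.0, -1.0]]
wrist_force: [-0.9, 0.7, -2.3]
gripper_width: 0.201
gripper_force: 30.0
```

```bash
python3 -c "
from station import *
s=sense();print(s['tcp_pos'],s['gripper_force'],s['time_s']);print(r.finish_job())"
```

```text
[0.50174373 0.07439653 0.23479961] 29.999367892742157 18.6
the job is handed in; nothing more can be done
None
```

The spanner came out ring end first and I handed the job in at 18.6 s with it held still, well above the sump's rim (no verdict was returned); one possible snag is that joint 6 briefly read -177.475°, just past its -177.46° limit, during an early turn.

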